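Set the photometer's filter and hold its shutter open

ROBOT

A 7-joint arm with a two-finger parallel gripper is mounted at the origin on the work surface. World frame = base frame: x ahead of the robot, y to its left, z up, the work surface at z = 0. Lengths are in m, angles in rad, forces in N, time in s.
With the tool pointing down it reaches from about 0.425 to 0.875 m from the base axis. Payload 4.7 kg.
Tool frame: the origin (TCP) lies at the very end of the fingers, on their centre line; the grasp point (between the pads) lies 19 mm behind it (grip_point_offset is the distance from the TCP to the grasp point, in m); x points along the fingers, z is the direction in which the jaws open and shut, and the axes are right-handed (so a half turn about x gives the same grasp; the last joint's range is limited). The gripper opens to 87 mm and grips with 3 to 60 N. Pads are 19 mm wide; open, the fingers measure 117 mm over their backs; the gripper's body (75 mm by 190 mm) begins 51 mm behind the grasp point.
Start: joints at [-1.197, 0.321, -0.07, 1.45, 0.023, 1.371, -0.057], TCP at [0.229, 0.608, 0.19] pointing down, gripper open.
Joint ranges: [-2.86, 2.86], [-0.3, 2.09], [-1.38, 1.24], [0.06, 2.45], [-1.56, 4.7], [0.09, 2.05], [-2.69, 2.69]. Speed limits (rad/s): [2.57, 2.57, 3.14, 3.14, 3.14, 3.14, 3.14].

INTERFACE

Orientations are given as a rotation vector (axis times angle).
In Python, from bench import get_state, get_image, calibration, close_job, grip_point_offset gives the robot as it stands.
- The arm moves only by the tool play_rows, never from a script. Its argument "targets" is a list of rows, each an object with "claw": the closure, from 0 (fully open) to 1 (shut); "linear": the shift along the tool's x, y, z as a fraction of full scale, a list of three; "rotation": the turn, a rotation vector about the tool's x, y, z as a fraction of full scale, a list of three. In form: [{"claw": claw, "linear": [x, y, z], "rotation": [wx, wy, wz]}, ...]. A call has 1 to 10 rows; each row shifts and turns the pose as measured when the row begins, along the tool's axes as they then stand; what a row does not reach is not made up. Full scale, the value 1, is 2.5 cm for a shift and 90 degrees for a turn. A row lasts 1/12 s, in which the tool goes at most 41.7 mm and 7.16 degrees, less where a joint would pass 70% of its speed; a pose out of reach is approached as far as the arm can. A call with a number of a shift or a turn outside -1 to 1 is refused whole. A call with a gripper value outside its range is refused whole. The fingers move at their own pace and stop on an object; "newtons" is the grip in N (left out, the last holds). Time passes only in rows, so rows that do not move let the fingers close. It gives the time, the measured TCP pose, the force and the opening at its end, in the units of the state.
- get_state(): the state, without advancing time (a new reading comes with each control period).
- get_image(name): name is "scene" or "top" or "wrist"; returns the picture (384x512x3 uint8, blue, green, red); there is no depth.
- calibration(name): a dict with "fx", "fy", "cx", "cy" (pixels), "rvec" (rotation vector, rad) and "tvec" (3), from world to camera coordinates, as OpenCV has them; the wrist camera has in their place "hand_eye" (4x4, takes a point from camera to tool coordinates, whose origin is the TCP and whose axes are the tool frame's). Camera axes: x right, y down, z forward; pixel columns grow to the right and rows downward; lengths in m; the calibration is good to about 2 mm. A picture is of the moment at which its call begins: read the wrist's pose just before it. calibration takes no time and is no camera call.
- close_job(): hands the job in, once; it reports no verdict.
The state is a dict: "time": time; "joint_positions": joint angles; "qd": joint speeds; "joint_torque": joint torques, N m; "position": TCP position; "tool_rot": TCP orientation; "ft_force": force on the tool from outside, world axes, zero at the start; "torque": the same for the moment, N m; "grip_width": opening from 0.0 (shut) to 1.0 (fully open).
Only numpy, scipy, OpenCV 4.12 (cv2) and the standard library are available. Lean on these libraries where they do the work, as an engineer would, in place of code of your own. Each camera call takes 0.05 s, during which the arm holds its last target. There are 200 camera calls.

TASK

The filter photometer is about to take a reading: throw the filter lever on its top into the notch beside the green disc and leave it seated there while the shutter is still closed. Then pull the spring-return shutter slide on its front out until its pointer stands on the red mark, and finish the job while still holding it there (if let go it springs shut). Leave the bottles, the flask, the bead jar, the tube rack and the cuvette block where they stand.

Things in the scene. Friction and masses are not known exactly. Their poses are not given: they have to be found in the camera images.
- photometer: Cream instrument, fixed, 260 deep (x) x 320 wide (y) x 130 high. Origin under the middle of its front face, on the bench; x points into the case, away from its front, z up. Lever on top, near the front, on its +y half; slide in the front on its -y half. A white rail, 24 wide, top at z 73, sticks out 150 from the front (middle at y -125): keep fingers on the slide above z 95.
- filter_lever (a joint): Lever angle (rad), counter-clockwise from above, -1 to 1; at 0 it points from its pivot to the photometer's -x, at positive angles it leans to its -y. Starts at -0.95 to -0.75. Friction keeps it where it is left; a sprung ball snaps it into each of 3 notches (-0.40, 0.15, 0.70) from about 0.05 either side; up to about 4 N at the knob to pass in or out.
- lever_knob (a point): Middle of the lever's grip: upright black round knob, diameter 18, 44 high (151 to 195 above the bench), standing on the flat steel lever 55 from the pivot. This point is 175 above the bench. The knob revolves freely on the lever.
- lever_pivot (a point): Point on the lever's upright pivot axis, 170 above the bench.
- lever_aim (a point): Point on the lever's centre line 105 from the pivot, 15 beyond the red-tipped end of the lever: it lies over the green disc's centre when the lever is in the notch beside it.
- green_mark (a point): Middle of the top of the green disc (diameter 15, 5 thick) fixed on the case's top, 105 from the pivot: it marks the notch to use. Two grey discs mark the other two notches.
- shutter_slide (a joint): How far the shutter slide is pulled out (m): 0 closed, at most 0.095; grows as it is pulled towards the photometer's -x. A spring draws it shut: about 4 N closed, 60 N/m more as it comes out (about 8.5 N at 75 mm).
- slide_grip (a point): Point to take the slide by, 128 above the bench, in the middle of the width and thickness of its handle: an upright orange plate 12 thick (along the photometer's x) and 32 wide (along y), reaching from 74 to 146 above the bench, on a steel rod at height 95. Closed, this point is 48 in front of the case's front face. The plate can be pinched from above either way.
- slide_pointer (a point): Tip of the slide's pointer, a thin bar that sticks out from the foot of the handle plate to the photometer's -y: 50 to the -y side of the slide_grip point, 83 above the bench, at the same photometer x as that point. It passes over the scale rail.
- red_mark (a point): Middle of the red mark, a 14 wide (along the pull), 26 long red saddle fixed across the scale rail; this point is 83 above the bench, where the pointer tip must come. It lies 40 to 78 mm of pull away from closed.
- reagent_bottle: Bystander, origin under its middle: a white bottle with blue cap, diameter 68, 130 high.
- amber_bottle: Bystander, origin under its middle: an amber bottle with black cap, diameter 56, 130 high.
- bead_jar: Bystander, origin under its middle: an open glass jar of blue beads, diameter 68, 75 high, in front of the photometer to the lever's side.
- tube_rack: Bystander, origin under its middle: a blue tube rack, 75 x 130 x 45 high (57 with caps).
- flask: Bystander, origin under its middle: a green conical flask, diameter 72 at the foot, 110 high.
- cuvette_block: Bystander, origin under its middle: a white cuvette block, 45 x 85 x 30 high (44 with cuvettes), standing on the photometer's top at the back.

How it is judged:
On the way, in this order (a step that is already met when the one before it is completed fails the run):
1. with the shutter closed, the lever is in the notch beside the green disc (horizontal distance between lever_aim and green_mark below 0.008 m and velocity of joint filter_lever between -0.1 and 0.1 rad/s and value of joint shutter_slide below 0.012 m), for 0.3 s.
2. the slide is pulled out so that its pointer is on the red mark, and held (distance between slide_pointer and red_mark below 0.007 m and velocity of joint shutter_slide between -0.02 and 0.02 m/s and contact force between any of the fingers, the arm and shutter_slide above 2 N and horizontal distance between lever_aim and green_mark below 0.008 m), for 0.5 s.
At the end, for the whole second after the job is handed in: Through the last second the robot holds the slide (more than 2 N of contact) nearly still with the pointer tip within 7 mm of the red mark's middle (on the 14 mm mark) and nothing else propping it, and the lever is in the notch beside the green disc (lever_aim within 8 mm of the disc's centre) (all of step 2 and contact force between each of reagent_bottle, amber_bottle, bead_jar, tube_rack, flask, cuvette_block and shutter_slide below 0.1 N); the arm keeps its last pose, push and grip.
It fails at once if a bystander is pushed more than 25 mm or tipped (distance of any of reagent_bottle, amber_bottle, bead_jar, tube_rack, flask, cuvette_block from where it was at the start of the episode above 0.025 m or angle between any of reagent_bottle, amber_bottle, bead_jar, tube_rack, flask, cuvette_block's own z axis and vertical above 0.5 rad).
It also fails if it takes over 48 s, if anything falls off the work surface, if the arm or the gripper's body presses on something with over 40 N, if the wrist force passes 120 N, or if a joint passes its speed limit or range.

## Working session

There is one attempt and no reset: what is moved stays moved. The work goes in short steps, Python scripts to look and compute and a tool call to move; the robot and the scene stay as the last step left them, time stands still between calls to the robot, and variables do not carry over. Pictures are saved under pics/ and viewed, about 8 in all and at most 12, crops included, and the job is handed in when it is done.

Besides the shell and the picture viewer there is one more tool, called after "Emit:" in YAML: its name, and indented under it one key for each argument. play_rows: Moves the arm, as the interface text tells. Shift numbers are shares of 2.5 cm and turn numbers shares of 90 degrees, none past 1 either way. Its arguments: {"type":"object","properties":{"targets":{"type":"array"},"newtons":{"type":"number"}},"required":["targets"]}

```bash
mkdir -p pics; python3 - <<'E'
from bench import *
import cv2,numpy as np
s=get_state();print(s);print(grip_point_offset)
for n in ("scene","top"):
    cv2.imwrite(f"pics/{n}0.png",cv2.resize(get_image(n),(800,600),interpolation=cv2.INTER_CUBIC))
    print(n,calibration(n))
print(calibration("wrist"))
E
```

```text
{'time': 0.0, 'joint_positions': array([-1.19688743,  0.32183826, -0.07008102,  1.45167142,  0.02262423,
        1.37079392, -0.05693394]), 'qd': array([-7.16456256e-04,  1.46353390e-04,  4.44480223e-04, -1.15449298e-04,
       -1.51496102e-03, -1.58080849e-03,  8.65211809e-05]), 'joint_torque': array([-7.40653354e-05, -4.91301441e+01, -4.03882088e-01, -3.12529385e+01,
       -6.39981357e-02,  4.37835208e-02,  1.47716569e-04]), 'position': array([0.22870679, 0.60777934, 0.18925344]), 'tool_rot': array([-0.94138776,  1.35975514,  0.9394152 ]), 'ft_force': array([ 0.6492055 , -1.43147778, -0.15930196]), 'torque': array([0.0087594 , 0.00746115, 0.00153299]), 'grip_width': 1.0044246589768893}
0.0187
scene {'fx': 357.4273513312184, 'fy': 357.4273513312184, 'cx': 257.3679691262857, 'cy': 189.6163319892781, 'rvec': array([ 1.06957244,  2.47955925, -0.93357719]), 'tvec': array([ 0.40650158, -0.23097462,  1.31303628])}
top {'fx': 353.39347522065196, 'fy': 353.39347522065196, 'cx': 260.24292969624287, 'cy': 191.61776628453916, 'rvec': array([ 2.14201647, -2.09710981,  0.15932072]), 'tvec': array([-0.02013805,  0.6088256 ,  0.93346707])}
{'fx': 286.4337043021263, 'fy': 286.4337043021263, 'cx': 254.2087825842593, 'cy': 193.5494339696439, 'hand_eye': array([[-6.66847109e-04, -2.42447790e-01,  9.70164226e-01,
        -1.93812180e-01],
       [-2.32672611e-04, -9.70164377e-01, -2.42447987e-01,
         6.58554325e-02],
       [ 9.99999751e-01, -3.87406383e-04,  5.90540351e-04,
        -5.28907539e-04],
       [ 0.00000000e+00,  0.00000000e+00,  0.00000000e+00,
         1.00000000e+00]])}
```

View pics/top0.png

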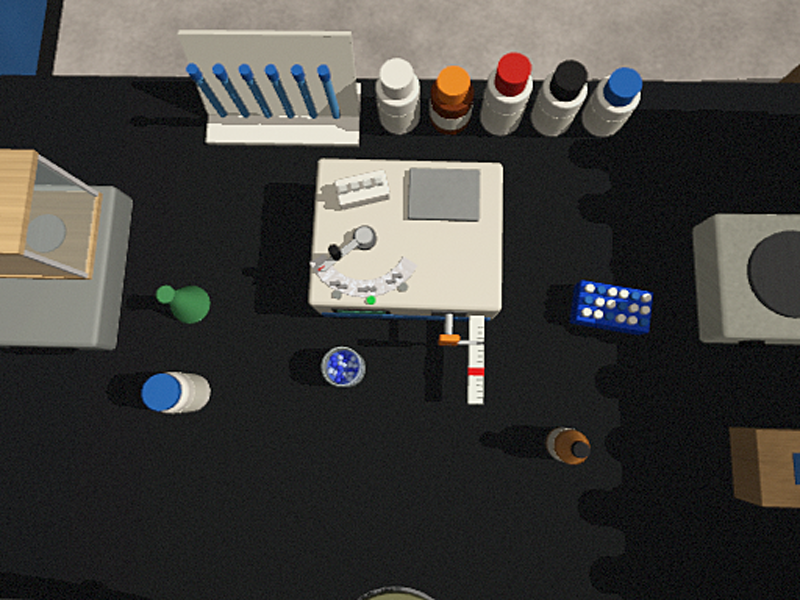

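View pics/scene0.png

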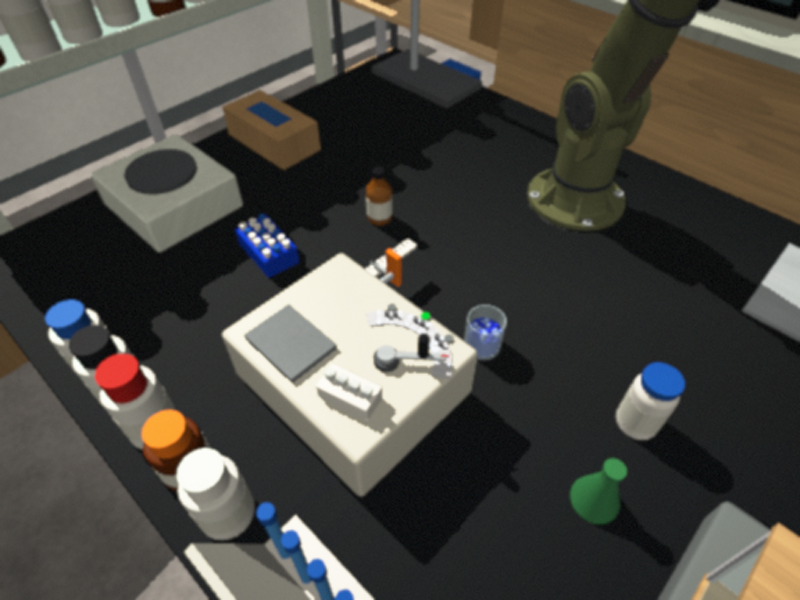

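```bash
python3 - <<'E'
from bench import *
import cv2
im=get_image("top"); cv2.imwrite("pics/raw_top.png",im)
c=im[95:265,192:332]
cv2.imwrite("pics/crop1.png",cv2.resize(c[40:165],None,fx=5.5,fy=4.8,interpolation=cv2.INTER_CUBIC) if 0 else cv2.resize(im[125:245,195:325],None,fx=5,fy=5,interpolation=cv2.INTER_CUBIC))
E
```

```text
(no output)
```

View pics/crop1.png

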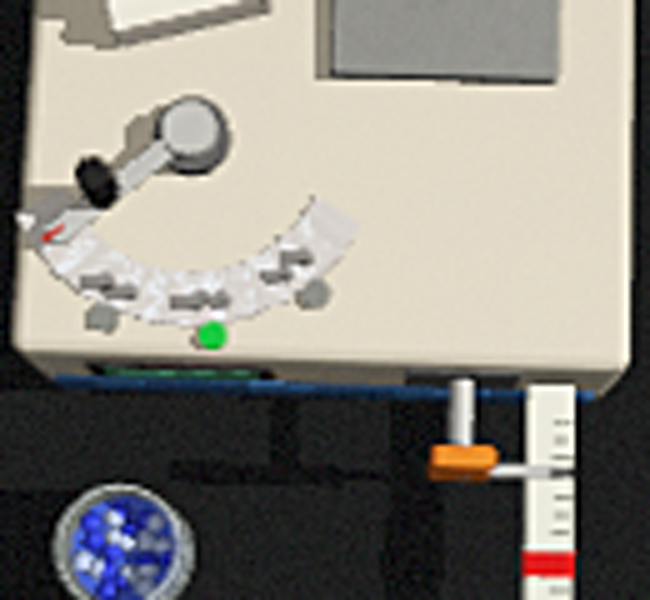

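```bash
cat > h.py <<'E'
import numpy as np,cv2
from bench import *
from scipy.spatial.transform import Rotation as R
def cam(name,st=None):
    c=calibration(name);K=np.array([[c['fx'],0,c['cx']],[0,c['fy'],c['cy']],[0,0,1]])
    if name=='wrist':
        T=np.eye(4);T[:3,:3]=R.from_rotvec(st['tool_rot']).as_matrix();T[:3,3]=st['position']
        M=np.linalg.inv(T@c['hand_eye']);return K,M[:3,:3],M[:3,3]
    return K,R.from_rotvec(c['rvec']).as_matrix(),np.array(c['tvec'])
def ray(px,z,C):
    K,Rm,t=C;o=-Rm.T@t;d=Rm.T@np.linalg.solve(K,[px[0],px[1],1]);return o+d*(z-o[2])/d[2]
def proj(P,C):
    K,Rm,t=C;q=K@(Rm@np.asarray(P)+t);return q[:2]/q[2]
E
python3 - <<'E'
from h import *
C=cam('top')
w=lambda u,v,z:ray(((u+.5)/5-.5+195,(v+.5)/5-.5+125),z,C)
P={k:w(*a) for k,a in dict(green=(211,336,.135),greyL=(102,318,.133),greyR=(314,293,.133),pivot=(190,127,.175),knob=(90,180,.19),fl=(14,350,.13),fr=(628,370,.13),plate=(463,450,.146),tip=(574,470,.083),red=(549,563,.083),jar=(124,548,.075)).items()}
for k,p in P.items():print(k,p.round(4))
e=P['fl']-P['fr'];print('width',np.hypot(*e[:2]))
yaw=np.arctan2(-e[0],e[1]);print('yaw',yaw)
O=(P['fl']+P['fr'])/2
c,s=np.cos(yaw),np.sin(yaw)
for k,p in P.items():
    d=p-O;print(k,'photometer frame',round(c*d[0]+s*d[1],4),round(-s*d[0]+c*d[1],4))
for k in('green','greyL','greyR'):print(k,np.hypot(*(P[k]-P['pivot'])[:2]))
E
```

```text
green [0.5931 0.0506 0.135 ]
greyL [0.6018 0.1073 0.133 ]
greyR [ 0.6169 -0.0015  0.133 ]
pivot [0.6918 0.061  0.175 ]
knob [0.6597 0.1073 0.19  ]
fl [0.5847 0.1525 0.13  ]
fr [ 0.5805 -0.1626  0.13  ]
plate [ 0.536  -0.0781  0.146 ]
tip [ 0.5335 -0.1405  0.083 ]
red [ 0.484  -0.1273  0.083 ]
jar [0.4874 0.0989 0.075 ]
width 0.3151117105996789
yaw -0.01339891025434758
green photometer frame 0.0098 0.0558
greyL photometer frame 0.0177 0.1126
greyR photometer frame 0.0343 0.004
pivot photometer frame 0.1084 0.0676
knob photometer frame 0.0756 0.1134
fl photometer frame -0.0 0.1576
fr photometer frame -0.0 -0.1576
plate photometer frame -0.0456 -0.0737
tip photometer frame -0.0473 -0.1361
red photometer frame -0.0969 -0.1235
jar photometer frame -0.0966 0.1027
green 0.09928836123324739
greyL 0.10125656384540345
greyR 0.09759011122153563
```

```bash
cat >> h.py <<'E'
def go(target,st=None):
    st=st or get_state();Rm=R.from_rotvec(st['tool_rot']).as_matrix()
    d=np.asarray(target)-st['position'];print('TCP',st['position'].round(4),'t',round(st['time'],2),'w',round(st['grip_width'],3),'F',st['ft_force'].round(1),'need(units of 25mm, tool xyz)',(Rm.T@d/.025).round(2));print('zaxis',Rm[:,2].round(3),'xaxis',Rm[:,0].round(3),'q7',st['joint_positions'][[0,6]].round(2))
E
python3 - <<'E'
from h import *
st=get_state();go((.6597,.108,.26))
print(R.from_rotvec(st['tool_rot']).as_matrix().round(3))
E
```

```text
TCP [0.2287 0.6079 0.1895] t 0.15 w 0.998 F [ 0.4 -0.  -0.1] need(units of 25mm, tool xyz) [ -2.8  -23.18 -12.65]
zaxis [ 0.352  0.936 -0.001] xaxis [-0.    -0.001 -1.   ] q7 [-1.2  -0.06]
[[-0.    -0.936  0.352]
 [-0.001  0.352  0.936]
 [-1.    -0.    -0.001]]
```

Emit:
play_rows:
  targets:
    - {"claw":0.45,"linear":[-0.7,-0.95,-0.5],"rotation":[0,0,0]}
    - {"claw":0.45,"linear":[-0.7,-0.95,-0.5],"rotation":[0,0,0]}
    - {"claw":0.45,"linear":[-0.7,-0.95,-0.5],"rotation":[0,0,0]}
    - {"claw":0.45,"linear":[-0.7,-0.95,-0.5],"rotation":[0,0,0]}
    - {"claw":0.45,"linear":[0,-0.95,-0.5],"rotation":[0,0,0]}
    - {"claw":0.45,"linear":[0,-0.95,-0.5],"rotation":[0,0,0]}
    - {"claw":0.45,"linear":[0,-0.95,-0.5],"rotation":[0,0,0]}
    - {"claw":0.45,"linear":[0,-0.95,-0.5],"rotation":[0,0,0]}
    - {"claw":0.45,"linear":[0,-0.95,-0.5],"rotation":[0,0,0]}
    - {"claw":0.45,"linear":[0,-0.95,-0.5],"rotation":[0,0,0]}

```text
time: 0.98
position: [0.4063, 0.4043, 0.2576]
tool_rot: [-0.955, 1.362, 0.954]
ft_force: [-0.7, 0.8, 0.2]
grip_width: 0.556
```

Emit:
play_rows:
  targets:
    - {"claw":0.45,"linear":[0,-0.95,-0.5],"rotation":[0,0,0]}
    - {"claw":0.45,"linear":[0,-0.95,-0.5],"rotation":[0,0,0]}
    - {"claw":0.45,"linear":[0,-0.95,-0.5],"rotation":[0,0,0]}
    - {"claw":0.45,"linear":[0,-0.95,-0.5],"rotation":[0,0,0]}
    - {"claw":0.45,"linear":[0,-0.95,-0.5],"rotation":[0,0,0]}
    - {"claw":0.45,"linear":[0,-0.95,-0.5],"rotation":[0,0,0]}
    - {"claw":0.45,"linear":[0,-0.95,-0.5],"rotation":[0,0,0]}
    - {"claw":0.45,"linear":[0,-0.95,-0.5],"rotation":[0,0,0]}
    - {"claw":0.45,"linear":[0,0,0],"rotation":[0,0,0]}

```text
time: 1.73
position: [0.5603, 0.2292, 0.2549]
tool_rot: [-0.952, 1.369, 0.945]
ft_force: [0.2, -1.0, 0.2]
grip_width: 0.55
```

```bash
python3 - <<'E'
from h import *
go((.6597,.108,.26))
E
```

```text
TCP [0.5603 0.2292 0.2549] t 1.73 w 0.55 F [ 0.2 -1.   0.2] need(units of 25mm, tool xyz) [-0.18 -5.4  -3.19]
zaxis [ 0.344  0.939 -0.014] xaxis [-0.009 -0.012 -1.   ] q7 [-0.65  0.82]
```

Emit:
play_rows:
  targets:
    - {"claw":0.45,"linear":[-0.1,-0.9,-0.55],"rotation":[0,0,0]}
    - {"claw":0.45,"linear":[-0.1,-0.9,-0.55],"rotation":[0,0,0]}
    - {"claw":0.45,"linear":[0,-0.9,-0.55],"rotation":[0,0,0]}
    - {"claw":0.45,"linear":[0,-0.9,-0.55],"rotation":[0,0,0]}
    - {"claw":0.45,"linear":[0,-0.9,-0.55],"rotation":[0,0,0]}
    - {"claw":0.45,"linear":[0,-0.9,-0.5],"rotation":[0,0,0]}
    - {"claw":0.45,"linear":[0,0,0],"rotation":[0,0,0]}
    - {"claw":0.45,"linear":[0,0,0],"rotation":[0,0,0]}

```text
time: 2.4
position: [0.6611, 0.1027, 0.2562]
tool_rot: [-0.951, 1.375, 0.95]
ft_force: [0.4, 1.5, -0.8]
grip_width: 0.555
```

```bash
python3 - <<'E'
from h import *
st=get_state();go((.6597,.108,.26),st)
im=get_image("wrist");np.save('w1.npy',im)
cv2.imwrite("pics/w1.png",cv2.resize(im,(800,600),interpolation=cv2.INTER_CUBIC))
C=cam('wrist',st)
for n,P in dict(knobtop=(.6597,.1073,.195),green=(.5931,.0506,.135),pivot=(.6977,.065,.175),tcp=st['position']).items(): print(n,((proj(P,C)+.5)*1.5625-.5).round(1))
E
```

```text
TCP [0.6611 0.1027 0.2562] t 2.4 w 0.555 F [ 0.4  1.5 -0.8] need(units of 25mm, tool xyz) [-0.15  0.13  0.18]
zaxis [ 0.343  0.939 -0.017] xaxis [-0.016 -0.012 -1.   ] q7 [-0.45  1.1 ]
knobtop [406.4 302.5]
green [297.3 222. ]
pivot [365.4 369.5]
tcp [398.4 339.8]
```

View pics/w1.png

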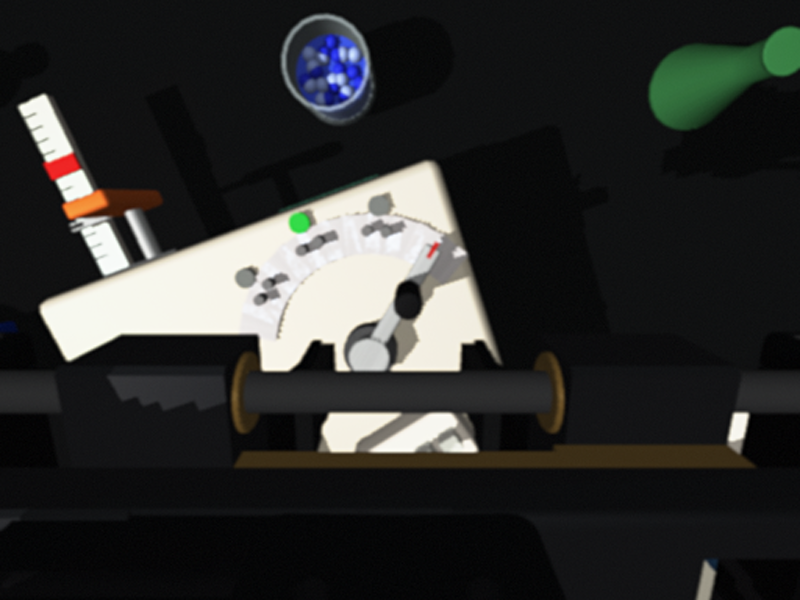

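```bash
python3 - <<'E'
from h import *
st=get_state();C=cam('wrist',st)
w=lambda u,v,z:ray(((u+.5)/1.5625-.5,(v+.5)/1.5625-.5),z,C).round(4)
for n,a in dict(knobtop=(408,291,.195),knobbot=(408,308,.153),green=(300,222,.135),gL=(379,205,.133),gR=(246,277,.133),cap=(370,352,.175),cap2=(370,352,.19),red=(63,166,.083),leverend=(434,249,.15)).items(): print(n,w(*a))
T=cam('top')
for z in(.17,.18,.19,.2): print(z,ray(((90.5)/5-.5+195,(180.5)/5-.5+125),z,T).round(4))
for z in (.175,.195):print('cap',ray(((190.5)/5-.5+195,(127.5)/5-.5+125),z,T).round(4))
E
```

```text
knobtop [0.6534 0.1096 0.195 ]
knobbot [0.673  0.1028 0.153 ]
green [0.5936 0.0515 0.135 ]
gL [0.6016 0.1072 0.133 ]
gR [ 0.6162 -0.0012  0.133 ]
cap [0.6871 0.0713 0.175 ]
cap2 [0.6825 0.0744 0.19  ]
red [ 0.4867 -0.1217  0.083 ]
leverend [0.6413 0.1328 0.15  ]
0.17 [0.665  0.1107 0.17  ]
0.18 [0.6624 0.109  0.18  ]
0.19 [0.6597 0.1073 0.19  ]
0.2 [0.6571 0.1057 0.2   ]
cap [0.6918 0.061  0.175 ]
cap [0.6859 0.0588 0.195 ]
```

Emit:
play_rows:
  targets:
    - {"claw":0.45,"linear":[0.5,-0.05,0.3],"rotation":[0,0,0]}
    - {"claw":0.45,"linear":[0.7,0,0],"rotation":[0,0,0]}
    - {"claw":0.45,"linear":[0.7,0,0],"rotation":[0,0,0]}
    - {"claw":0.45,"linear":[0.7,0,0],"rotation":[0,0,0]}
    - {"claw":0.45,"linear":[0.6,0,0],"rotation":[0,0,0]}
    - {"claw":0.45,"linear":[0,0,0],"rotation":[0,0,0]}
    - {"claw":0.45,"linear":[0,0,0],"rotation":[0,0,0]}

```text
time: 3.03
position: [0.6595, 0.1221, 0.1682]
tool_rot: [-0.956, 1.369, 0.965]
ft_force: [0.9, -0.3, 0.5]
grip_width: 0.549
```

```bash
python3 - <<'E'
from h import *
st=get_state();go((.663,.108,.159),st)
E
```

```text
TCP [0.6595 0.1221 0.1682] t 3.03 w 0.549 F [ 0.9 -0.3  0.5] need(units of 25mm, tool xyz) [ 0.37 -0.33 -0.48]
zaxis [ 0.33   0.944 -0.013] xaxis [-0.018 -0.007 -1.   ] q7 [-0.46  1.1 ]
```

Emit:
play_rows:
  targets:
    - {"claw":0.45,"linear":[0.2,-0.2,-0.25],"rotation":[0,0,0]}
    - {"claw":0.45,"linear":[0.1,-0.1,-0.2],"rotation":[0,0,0]}
    - {"claw":0.45,"linear":[0,0,0],"rotation":[0,0,0]}
    - {"claw":0.45,"linear":[0,0,0],"rotation":[0,0,0]}

```text
time: 3.37
position: [0.6633, 0.111, 0.1617]
tool_rot: [-0.959, 1.365, 0.967]
ft_force: [-0.4, -0.2, 0.2]
grip_width: 0.553
```

```bash
python3 - <<'E'
from h import *
st=get_state();go((.663,.108,.159),st)
E
```

```text
TCP [0.6633 0.111  0.1617] t 3.37 w 0.553 F [-0.4 -0.2  0.2] need(units of 25mm, tool xyz) [ 0.11 -0.03 -0.12]
zaxis [ 0.326  0.945 -0.01 ] xaxis [-0.016 -0.006 -1.   ] q7 [-0.45  1.12]
```

Good; close on the knob.

Emit:
play_rows:
  targets:
    - {"claw":0.7,"linear":[0.05,0,-0.1],"rotation":[0,0,0]}
    - {"claw":1,"linear":[0,0,0],"rotation":[0,0,0]}
    - {"claw":1,"linear":[0,0,0],"rotation":[0,0,0]}
    - {"claw":1,"linear":[0,0,0],"rotation":[0,0,0]}
    - {"claw":1,"linear":[0,0,0],"rotation":[0,0,0]}
    - {"claw":1,"linear":[0,0,0],"rotation":[0,0,0]}
  newtons: 15

```text
time: 3.87
position: [0.664, 0.1074, 0.1632]
tool_rot: [-0.959, 1.362, 0.964]
ft_force: [0.4, -0.7, 0.9]
grip_width: 0.184
```

```bash
python3 - <<'E'
from h import *
st=get_state()
piv=np.array([.6977,.065]);yaw=-.013
p=st['position'][:2]-piv;print('r',np.hypot(*p),'ang',np.arctan2(-p[1],-p[0])-yaw)
for a in(-.6,-.4,-.25,-.1,.02,.15,.17):
    k=piv+.055*np.array([-np.cos(a+yaw),-np.sin(a+yaw)]);print(a,k.round(4));
    go((*k,.16),st)
E
```

```text
r 0.05411388452054846 ang -0.8863168837070556
-0.6 [0.6527 0.0966]
TCP [0.664  0.1074 0.1632] t 3.87 w 0.184 F [ 0.4 -0.7  0.9] need(units of 25mm, tool xyz) [ 0.13  0.29 -0.55]
zaxis [ 0.328  0.945 -0.008] xaxis [-0.012 -0.005 -1.   ] q7 [-0.44  1.12]
-0.4 [0.6473 0.0871]
TCP [0.664  0.1074 0.1632] t 3.87 w 0.184 F [ 0.4 -0.7  0.9] need(units of 25mm, tool xyz) [ 0.14  0.36 -0.98]
zaxis [ 0.328  0.945 -0.008] xaxis [-0.012 -0.005 -1.   ] q7 [-0.44  1.12]
-0.25 [0.6446 0.0793]
TCP [0.664  0.1074 0.1632] t 3.87 w 0.184 F [ 0.4 -0.7  0.9] need(units of 25mm, tool xyz) [ 0.14  0.37 -1.31]
zaxis [ 0.328  0.945 -0.008] xaxis [-0.012 -0.005 -1.   ] q7 [-0.44  1.12]
-0.1 [0.6431 0.0712]
TCP [0.664  0.1074 0.1632] t 3.87 w 0.184 F [ 0.4 -0.7  0.9] need(units of 25mm, tool xyz) [ 0.14  0.32 -1.64]
zaxis [ 0.328  0.945 -0.008] xaxis [-0.012 -0.005 -1.   ] q7 [-0.44  1.12]
0.02 [0.6427 0.0646]
TCP [0.664  0.1074 0.1632] t 3.87 w 0.184 F [ 0.4 -0.7  0.9] need(units of 25mm, tool xyz) [ 0.15  0.24 -1.89]
zaxis [ 0.328  0.945 -0.008] xaxis [-0.012 -0.005 -1.   ] q7 [-0.44  1.12]
0.15 [0.6432 0.0575]
TCP [0.664  0.1074 0.1632] t 3.87 w 0.184 F [ 0.4 -0.7  0.9] need(units of 25mm, tool xyz) [ 0.15  0.13 -2.16]
zaxis [ 0.328  0.945 -0.008] xaxis [-0.012 -0.005 -1.   ] q7 [-0.44  1.12]
0.17 [0.6434 0.0564]
TCP [0.664  0.1074 0.1632] t 3.87 w 0.184 F [ 0.4 -0.7  0.9] need(units of 25mm, tool xyz) [ 0.15  0.11 -2.2 ]
zaxis [ 0.328  0.945 -0.008] xaxis [-0.012 -0.005 -1.   ] q7 [-0.44  1.12]
```

Emit:
play_rows:
  targets:
    - {"claw":1,"linear":[0.05,0.1,-0.2],"rotation":[0,0,0]}
    - {"claw":1,"linear":[0,0.1,-0.2],"rotation":[0,0,0]}
    - {"claw":1,"linear":[0,0.08,-0.2],"rotation":[0,0,0]}
    - {"claw":1,"linear":[0,0.05,-0.2],"rotation":[0,0,0]}
    - {"claw":1,"linear":[0,0.02,-0.2],"rotation":[0,0,0]}
    - {"claw":1,"linear":[0,0,-0.2],"rotation":[0,0,0]}
    - {"claw":1,"linear":[0,0,-0.2],"rotation":[0,0,0]}

```text
time: 4.45
position: [0.6431, 0.0768, 0.1632]
tool_rot: [-0.96, 1.358, 0.966]
ft_force: [0.1, -0.1, -0.2]
grip_width: 0.006
```

```bash
cat >> h.py <<'E'
def lev():
    st=get_state();piv=np.array([.6977,.065]);yaw=-.013
    p=st['position'][:2]-piv;print('r',np.hypot(*p).round(4),'ang',(np.arctan2(-p[1],-p[0])-yaw).round(3))
    go((.6432,.0575,.16),st)
E
python3 -c "from h import *;lev()"
```

```text
r 0.0559 ang -0.199
TCP [0.6431 0.0768 0.1632] t 4.45 w 0.006 F [ 0.1 -0.1 -0.2] need(units of 25mm, tool xyz) [ 0.13 -0.26 -0.73]
zaxis [ 0.326  0.946 -0.006] xaxis [-0.01  -0.003 -1.   ] q7 [-0.42  1.16]
```

Emit:
play_rows:
  targets:
    - {"claw":1,"linear":[-0.8,0,0],"rotation":[0,0,0]}
    - {"claw":1,"linear":[-0.8,0,0],"rotation":[0,0,0]}
    - {"claw":0.45,"linear":[-0.8,0,0],"rotation":[0,0,0]}
    - {"claw":0.45,"linear":[-0.6,0,0],"rotation":[0,0,0]}
    - {"claw":0.45,"linear":[0,0,0],"rotation":[0,0,0]}
    - {"claw":0.45,"linear":[0,0,0],"rotation":[0,0,0]}
    - {"claw":0.45,"linear":[0,0,0],"rotation":[0,0,0]}

```text
time: 5.03
position: [0.6413, 0.0703, 0.2379]
tool_rot: [-0.956, 1.366, 0.963]
ft_force: [0.0, -0.4, -0.1]
grip_width: 0.298
```

```bash
python3 - <<'E'
from h import *
st=get_state();go((.6432,.0575,.16),st)
im=get_image("wrist");np.save('st2.npy',np.r_[st['position'],st['tool_rot']])
cv2.imwrite("pics/w2.png",cv2.resize(im[60:260,120:320],(600,600),interpolation=cv2.INTER_CUBIC))
E
```

```text
TCP [0.6413 0.0703 0.2379] t 5.03 w 0.298 F [ 0.  -0.4 -0.1] need(units of 25mm, tool xyz) [ 3.12 -0.28 -0.43]
zaxis [ 0.331  0.943 -0.01 ] xaxis [-0.015 -0.006 -1.   ] q7 [-0.42  1.16]
```

View pics/w2.png

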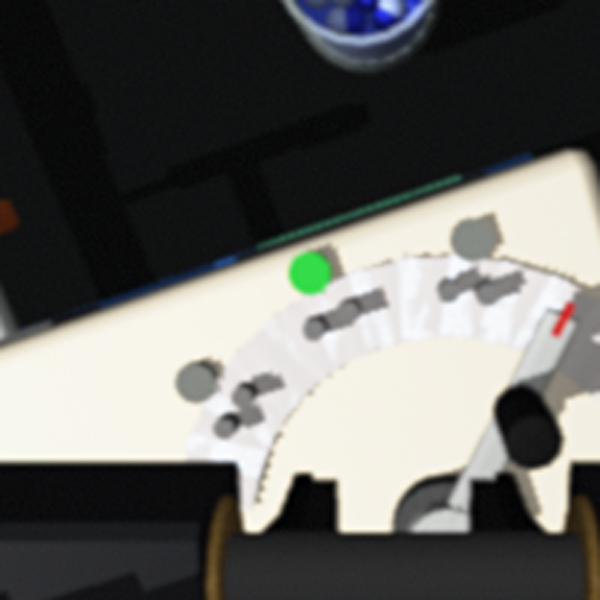

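```bash
python3 - <<'E'
from h import *
d=np.load('st2.npy');C=cam('wrist',dict(position=d[:3],tool_rot=d[3:]))
piv=np.array([.6977,.065])
w=lambda u,v,z:ray(((u+.5)/3-.5+120,(v+.5)/3-.5+60),z,C)
for n,a in dict(top=(535,446,.195),mid=(527,425,.173),bot=(519,404,.151),red=(565,318,.151),gr=(310,272,.135),gL=(475,238,.133),gR=(197,381,.133),cap=(435,520,.175)).items():
    p=w(*a);q=p[:2]-piv;print(n,p.round(4),np.hypot(*q).round(4),(np.arctan2(-q[1],-q[0])+.013).round(3))
C=cam('wrist',dict(position=np.array([.6611,.1027,.2562]),tool_rot=np.array([-.951,1.375,.95])))
w=lambda u,v,z:ray(((u+.5)/1.5625-.5,(v+.5)/1.5625-.5),z,C)
for n,a in dict(top=(408,310,.195),mid=(407,300,.173),red=(434,249,.151)).items():
    p=w(*a);q=p[:2]-piv;print(n,p.round(4),np.hypot(*q).round(4),(np.arctan2(-q[1],-q[0])+.013).round(3))
E
```

```text
top [0.659  0.1032 0.195 ] 0.0544 -0.766
mid [0.6588 0.1039 0.173 ] 0.055 -0.772
bot [0.6575 0.1045 0.151 ] 0.0564 -0.762
red [0.6347 0.1275 0.151 ] 0.0887 -0.769
gr [0.5936 0.0515 0.135 ] 0.105 0.142
gL [0.6016 0.1087 0.133 ] 0.1056 -0.413
gR [ 6.164e-01 -6.000e-04  1.330e-01] 0.1045 0.692
cap [0.6784 0.0668 0.175 ] 0.0194 -0.079
top [0.6643 0.1067 0.195 ] 0.0534 -0.882
mid [0.6632 0.1065 0.173 ] 0.054 -0.865
red [0.6412 0.1337 0.151 ] 0.0889 -0.87
```

Emit:
play_rows:
  targets:
    - {"claw":0.45,"linear":[0,0,0],"rotation":[0.079,0,0]}
    - {"claw":0.45,"linear":[0,0,0],"rotation":[0.079,0,0]}
    - {"claw":0.45,"linear":[0,0,0],"rotation":[0.079,0,0]}
    - {"claw":0.45,"linear":[0,0,0],"rotation":[0.04,0,0]}
    - {"claw":0.45,"linear":[0,0,0],"rotation":[0,0,0]}
    - {"claw":0.45,"linear":[0,0,0],"rotation":[0,0,0]}

```text
time: 5.58
position: [0.637, 0.0697, 0.2287]
tool_rot: [-0.613, 1.512, 0.618]
ft_force: [-0.4, 0.4, -1.1]
grip_width: 0.55
```

```bash
python3 -c "
from h import *
go((.6588,.1037,.162))"
```

```text
TCP [0.637  0.0697 0.2287] t 5.58 w 0.55 F [-0.4  0.4 -1.1] need(units of 25mm, tool xyz) [2.63 0.31 1.65]
zaxis [ 0.708  0.706 -0.026] xaxis [-0.029 -0.008 -1.   ] q7 [-0.47  0.72]
```

Emit:
play_rows:
  targets:
    - {"claw":0.45,"linear":[0,0.15,0.6],"rotation":[0,0,0]}
    - {"claw":0.45,"linear":[0,0.1,0.6],"rotation":[0,0,0]}
    - {"claw":0.45,"linear":[0,0.05,0.4],"rotation":[0,0,0]}
    - {"claw":0.45,"linear":[0,0,0],"rotation":[0,0,0]}
    - {"claw":0.45,"linear":[0,0,0],"rotation":[0,0,0]}

```text
time: 6.0
position: [0.6612, 0.1074, 0.2248]
tool_rot: [-0.617, 1.514, 0.626]
ft_force: [0.5, -0.8, -0.6]
grip_width: 0.553
```

```bash
python3 -c "
from h import *
go((.6588,.1037,.162))"
```

```text
TCP [0.6612 0.1074 0.2248] t 6.0 w 0.553 F [ 0.5 -0.8 -0.6] need(units of 25mm, tool xyz) [ 2.52 -0.08 -0.1 ]
zaxis [ 0.702  0.711 -0.028] xaxis [-0.032 -0.008 -0.999] q7 [-0.48  0.69]
```

Emit:
play_rows:
  targets:
    - {"claw":0.45,"linear":[0.6,-0.05,-0.1],"rotation":[0,-0.01,0]}
    - {"claw":0.45,"linear":[0.6,0,0],"rotation":[0,-0.01,0]}
    - {"claw":0.45,"linear":[0.6,0,0],"rotation":[0,0,0]}
    - {"claw":0.45,"linear":[0.5,0,0],"rotation":[0,0,0]}
    - {"claw":0.45,"linear":[0,0,0],"rotation":[0,0,0]}
    - {"claw":0.45,"linear":[0,0,0],"rotation":[0,0,0]}

```text
time: 6.5
position: [0.6596, 0.1047, 0.1655]
tool_rot: [-0.607, 1.482, 0.634]
ft_force: [-0.6, 0.3, 0.1]
grip_width: 0.552
```

```bash
python3 -c "
from h import *
go((.6588,.1037,.162))"
```

```text
TCP [0.6596 0.1047 0.1655] t 6.5 w 0.552 F [-0.6  0.3  0.1] need(units of 25mm, tool xyz) [ 0.14 -0.01 -0.05]
zaxis [0.701 0.713 0.005] xaxis [-0.008  0.015 -1.   ] q7 [-0.48  0.71]
```

Emit:
play_rows:
  targets:
    - {"claw":1,"linear":[0.15,0,-0.05],"rotation":[0,0,0]}
    - {"claw":1,"linear":[0,0,0],"rotation":[0,0,0]}
    - {"claw":1,"linear":[0,0,0],"rotation":[0,0,0]}
    - {"claw":1,"linear":[0,0,0],"rotation":[0,0,0]}
    - {"claw":1,"linear":[0,0,0],"rotation":[0,0,0]}
    - {"claw":1,"linear":[0,0,0],"rotation":[0,0,0]}
    - {"claw":1,"linear":[0,0,0],"rotation":[0,0,0]}
    - {"claw":1,"linear":[0,0,0],"rotation":[0,0,0]}
  newtons: 25

```text
time: 7.17
position: [0.6609, 0.1039, 0.1655]
tool_rot: [-0.608, 1.476, 0.633]
ft_force: [-0.2, -0.4, 0.6]
grip_width: 0.042
```

Emit:
play_rows:
  targets:
    - {"claw":1,"linear":[0,0,0],"rotation":[0,0,0]}

```text
time: 7.25
position: [0.661, 0.104, 0.1657]
tool_rot: [-0.608, 1.476, 0.633]
ft_force: [-0.0, 0.2, 0.9]
grip_width: 0.026
```

```bash
python3 -c "
from h import *
lev()"
```

```text
r 0.0535 ang -0.803
TCP [0.661  0.104  0.1657] t 7.25 w 0.026 F [-0.   0.2  0.9] need(units of 25mm, tool xyz) [ 0.2  -0.8  -1.83]
zaxis [0.701 0.714 0.01 ] xaxis [-0.002  0.016 -1.   ] q7 [-0.48  0.71]
```

```bash
python3 - <<'E'
from h import *
st=get_state();np.save('st3.npy',np.r_[st['position'],st['tool_rot']])
im=get_image("wrist");t=get_image("top");sc=get_image("scene")
a=cv2.resize(im[90:240,170:370],(800,600),interpolation=cv2.INTER_CUBIC)
b=cv2.resize(t[125:225,195:262],(400,600),interpolation=cv2.INTER_CUBIC)
s=cv2.resize(sc[150:260,215:325],(400,400),interpolation=cv2.INTER_CUBIC)
w=np.zeros((600,800,3),np.uint8);w[:300,:400]=cv2.resize(a,(400,300));w[300:600,:400]=cv2.resize(sc[165:240,210:310],(400,300),interpolation=cv2.INTER_CUBIC);w[:,400:]=b
cv2.imwrite("pics/w3.png",w)
E
```

```text
(no output)
```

View pics/w3.png

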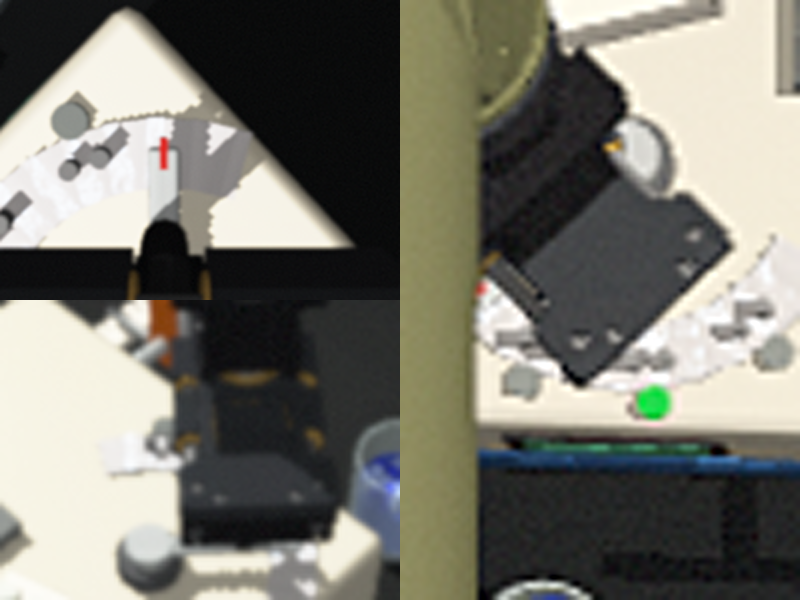

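```bash
python3 - <<'E'
from h import *
d=np.load('st3.npy');C=cam('wrist',dict(position=d[:3],tool_rot=d[3:]))
piv=np.array([.6977,.065])
w=lambda u,v,z:ray(((u+.5)/2-.5+170,(v+.5)/2-.5+90),z,C)
for n,a in dict(bot=(163,230,.153),topedge=(163,221,.195),red=(163,154,.151),gL=(71,119,.133)).items():
    p=w(*a);q=p[:2]-piv;print(n,p.round(4),np.hypot(*q).round(4),(np.arctan2(-q[1],-q[0])+.013).round(3))
P=d[:3];Rm=R.from_rotvec(d[3:]).as_matrix()
for o in ((0,0,0),(-.03,0,0),(0,.0095,0),(-.03,.0095,0)): print(o,(proj(P+Rm@np.array(o),C)*2-np.array([340,180])).round(0))
print(get_state()['grip_width'])
E
```

```text
bot [0.6553 0.1061 0.153 ] 0.0591 -0.758
topedge [0.645  0.1163 0.195 ] 0.0735 -0.759
red [0.6351 0.1261 0.151 ] 0.0875 -0.76
gL [0.6017 0.1083 0.133 ] 0.1053 -0.411
(0, 0, 0) [169. 254.]
(-0.03, 0, 0) [170. 286.]
(0, 0.0095, 0) [169. 228.]
(-0.03, 0.0095, 0) [170. 256.]
0.005773655316297173
```

```bash
python3 - <<'E'
from h import *
im=get_image("wrist");sc=get_image("scene");print(get_state()['grip_width'])
g=lambda i:(255*(i/255.)**.45).astype(np.uint8)
w=np.zeros((600,800,3),np.uint8);w[:,:400]=cv2.resize(g(im[140:290,200:300]),(400,600),interpolation=cv2.INTER_CUBIC)
w[:300,400:]=cv2.resize(g(sc[165:240,230:330]),(400,300),interpolation=cv2.INTER_CUBIC)
cv2.imwrite("pics/w4.png",w)
E
```

```text
0.00173524493812066
```

View pics/w4.png

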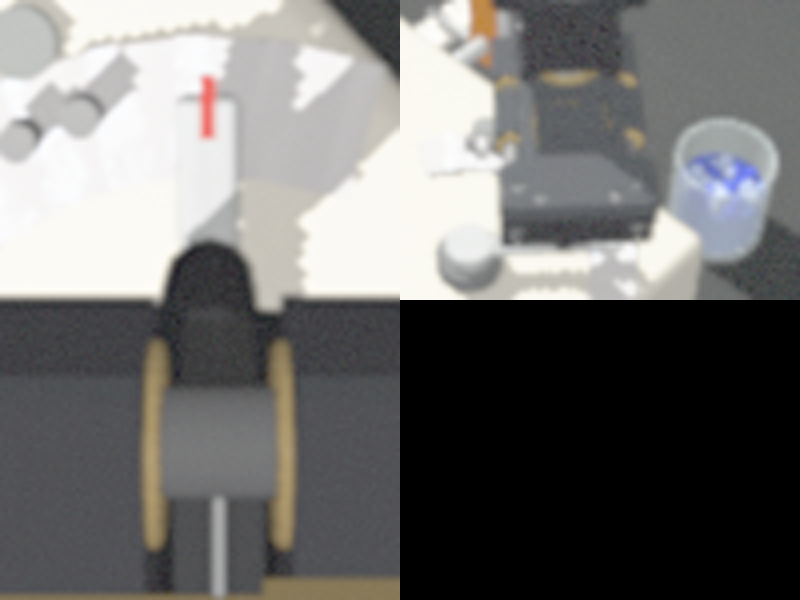

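Emit:
play_rows:
  targets:
    - {"claw":1,"linear":[0,0,-0.2],"rotation":[0,0,0]}
    - {"claw":1,"linear":[0,0,-0.2],"rotation":[0,0,0]}
    - {"claw":1,"linear":[0,0,0],"rotation":[0,0,0]}

```text
time: 7.75
position: [0.6531, 0.0961, 0.165]
tool_rot: [-0.609, 1.477, 0.633]
ft_force: [-0.0, -0.3, 0.0]
grip_width: 0.008
```

```bash
python3 - <<'E'
from h import *
lev()
im=get_image("wrist");sc=get_image("scene")
g=lambda i:(255*(i/255.)**.45).astype(np.uint8)
w=np.zeros((600,800,3),np.uint8);w[:,:]=cv2.resize(g(im[120:270,150:350]),(800,600),interpolation=cv2.INTER_CUBIC)
cv2.imwrite("pics/w5.png",w)
E
```

```text
r 0.0544 ang -0.596
TCP [0.6531 0.0961 0.165 ] t 7.75 w 0.008 F [-0.  -0.3  0. ] need(units of 25mm, tool xyz) [ 0.18 -0.8  -1.38]
zaxis [0.7   0.714 0.009] xaxis [-0.003  0.015 -1.   ] q7 [-0.47  0.72]
```

View pics/w5.png

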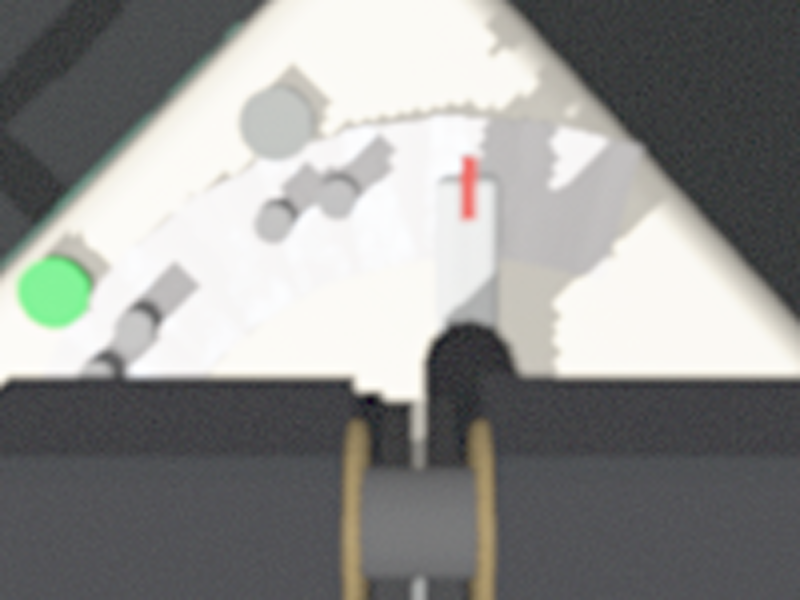

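Emit:
play_rows:
  targets:
    - {"claw":0.5,"linear":[0,0.05,0.2],"rotation":[0,0,0]}
    - {"claw":0.5,"linear":[0,0,0.15],"rotation":[0,0,0]}
    - {"claw":0.5,"linear":[0,0,0],"rotation":[0,0,0]}
    - {"claw":0.5,"linear":[0,0,0],"rotation":[0,0,0]}
    - {"claw":0.5,"linear":[0,0,0],"rotation":[0,0,0]}
    - {"claw":0.5,"linear":[0,0,0],"rotation":[0,0,0]}
    - {"claw":0.5,"linear":[0,0,0],"rotation":[0,0,0]}
    - {"claw":0.5,"linear":[0,0,0],"rotation":[0,0,0]}
    - {"claw":0.5,"linear":[0.1,0,0],"rotation":[0,0,0]}
    - {"claw":0.5,"linear":[0.1,0,0],"rotation":[0,0,0]}

```text
time: 8.68
position: [0.66, 0.1059, 0.1604]
tool_rot: [-0.609, 1.474, 0.635]
ft_force: [-0.1, 0.4, 0.4]
grip_width: 0.497
```

Emit:
play_rows:
  targets:
    - {"claw":0.5,"linear":[0.1,0,0],"rotation":[0,0,0]}
    - {"claw":0.5,"linear":[0.1,0,0],"rotation":[0,0,0]}
    - {"claw":0.5,"linear":[0,0,0],"rotation":[0,0,0]}

```text
time: 8.93
position: [0.6594, 0.1058, 0.1539]
tool_rot: [-0.609, 1.476, 0.635]
ft_force: [-0.7, -0.4, -0.3]
grip_width: 0.504
```

```bash
python3 - <<'E'
from h import *
go((.6583,.1034,.155))
C=cam('wrist',get_state());im=get_image("wrist");np.save("w6.npy",im)
st=get_state();Rm=R.from_rotvec(st['tool_rot']).as_matrix()
h=st['grip_width']*.0435
for o in ((0,0,h),(0,.0095,h),(0,.0095,-h),(-.028,.0095,h),(0,0,-h)):print(o,((proj(st['position']+Rm@np.array(o),C)-[150,120])*4).round(0))
g=lambda i:(255*(i/255.)**.45).astype(np.uint8)
cv2.imwrite("pics/w6.png",cv2.resize(g(im[120:270,150:350]),(800,600),interpolation=cv2.INTER_CUBIC))
E
```

```text
TCP [0.6594 0.1058 0.1539] t 8.93 w 0.504 F [-0.7 -0.4 -0.3] need(units of 25mm, tool xyz) [-0.05 -0.03 -0.1 ]
zaxis [0.7   0.715 0.01 ] xaxis [-0.003  0.016 -1.   ] q7 [-0.48  0.71]
(0, 0, 0.021744381115133025) [542. 389.]
(0, 0.0095, 0.021744381115133025) [543. 337.]
(0, 0.0095, -0.021744381115133025) [296. 337.]
(-0.028, 0.0095, 0.021744381115133025) [563. 389.]
(0, 0, -0.021744381115133025) [297. 389.]
```

View pics/w6.png

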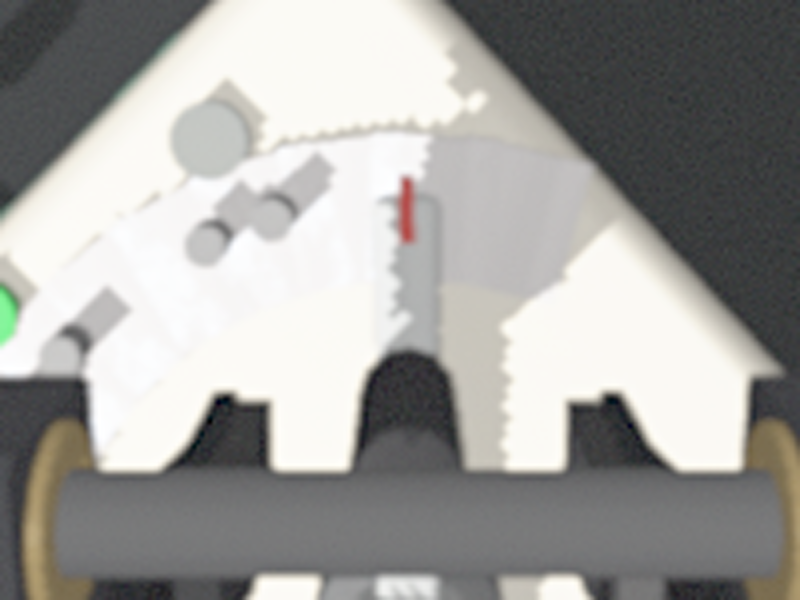

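Emit:
play_rows:
  targets:
    - {"claw":0.5,"linear":[0.1,-0.03,-0.1],"rotation":[0,0,0]}
    - {"claw":0.5,"linear":[0.1,0,0],"rotation":[0,0,0]}
    - {"claw":0.5,"linear":[0.1,0,0],"rotation":[0,0,0]}
    - {"claw":0.5,"linear":[0.1,0,0],"rotation":[0,0,0]}
    - {"claw":0.5,"linear":[0,0,0],"rotation":[0,0,0]}

```text
time: 9.4
position: [0.6582, 0.1032, 0.1431]
tool_rot: [-0.609, 1.475, 0.634]
ft_force: [-0.7, 0.2, 0.5]
grip_width: 0.5
```

```bash
python3 - <<'E'
from h import *
go((.6583,.1034,.14))
g=lambda i:(255*(i/255.)**.45).astype(np.uint8)
im=get_image("wrist")
cv2.imwrite("pics/w7.png",cv2.resize(g(im[120:270,150:350]),(800,600),interpolation=cv2.INTER_CUBIC))
E
```

```text
TCP [0.6582 0.1032 0.1431] t 9.4 w 0.5 F [-0.7  0.2  0.5] need(units of 25mm, tool xyz) [0.13 0.   0.01]
zaxis [0.7   0.714 0.01 ] xaxis [-0.002  0.016 -1.   ] q7 [-0.48  0.72]
```

Emit:
play_rows:
  targets:
    - {"claw":1,"linear":[0.1,0,0],"rotation":[0,0,0]}
    - {"claw":1,"linear":[0.1,0,0],"rotation":[0,0,0]}
    - {"claw":1,"linear":[0,0,0],"rotation":[0,0,0]}
    - {"claw":1,"linear":[0,0,0],"rotation":[0,0,0]}
    - {"claw":1,"linear":[0,0,0],"rotation":[0,0,0]}
    - {"claw":1,"linear":[0,0,0],"rotation":[0,0,0]}
    - {"claw":1,"linear":[0,0,0],"rotation":[0,0,0]}
    - {"claw":1,"linear":[0,0,0],"rotation":[0,0,0]}
    - {"claw":1,"linear":[0,0,0],"rotation":[0,0,0]}
  newtons: 15

```text
time: 10.2
position: [0.6585, 0.1035, 0.138]
tool_rot: [-0.609, 1.475, 0.634]
ft_force: [0.0, -0.1, -0.7]
grip_width: 0.197
```

```bash
python3 -c "
from h import *
lev()"
```

```text
r 0.055 ang -0.764
TCP [0.6585 0.1035 0.138 ] t 10.2 w 0.197 F [ 0.  -0.1 -0.7] need(units of 25mm, tool xyz) [-0.91 -0.84 -1.74]
zaxis [0.699 0.715 0.011] xaxis [-0.002  0.016 -1.   ] q7 [-0.48  0.72]
```

Emit:
play_rows:
  targets:
    - {"claw":1,"linear":[0,0.01,-0.16],"rotation":[-0.046,0,0]}
    - {"claw":1,"linear":[0,0.01,-0.16],"rotation":[-0.046,0,0]}
    - {"claw":1,"linear":[0,0.01,-0.16],"rotation":[-0.046,0,0]}
    - {"claw":1,"linear":[0,0.01,-0.16],"rotation":[-0.046,0,0]}
    - {"claw":1,"linear":[0,0.01,-0.16],"rotation":[-0.046,0,0]}
    - {"claw":1,"linear":[0,0.01,-0.16],"rotation":[-0.046,0,0]}
  newtons: 25

```text
time: 10.7
position: [0.6525, 0.0953, 0.1381]
tool_rot: [-0.959, 1.309, 0.979]
ft_force: [6.3, 6.2, -3.3]
grip_width: 0.2
```

```bash
python3 -c "
from h import *
lev()"
```

```text
r 0.0544 ang -0.578
TCP [0.6525 0.0953 0.1381] t 10.7 w 0.2 F [ 6.3  6.2 -3.3] need(units of 25mm, tool xyz) [-0.93 -0.12 -1.52]
zaxis [0.31  0.95  0.033] xaxis [ 0.018  0.029 -0.999] q7 [-0.41  1.18]
```

Emit:
play_rows:
  targets:
    - {"claw":1,"linear":[0,0.08,-0.3],"rotation":[0,0,0]}
    - {"claw":1,"linear":[0,0.08,-0.3],"rotation":[0,0,0]}
    - {"claw":1,"linear":[0,0.05,-0.3],"rotation":[0,0,0]}

```text
time: 10.95
position: [0.6484, 0.0862, 0.1382]
tool_rot: [-0.967, 1.283, 0.984]
ft_force: [4.8, 4.5, -3.8]
grip_width: 0.196
```

```bash
python3 -c "
from h import *
lev()"
```

```text
r 0.0536 ang -0.394
TCP [0.6484 0.0862 0.1382] t 10.95 w 0.196 F [ 4.8  4.5 -3.8] need(units of 25mm, tool xyz) [-0.93 -0.16 -1.11]
zaxis [0.297 0.954 0.049] xaxis [ 0.036  0.04  -0.999] q7 [-0.4   1.21]
```

Emit:
play_rows:
  targets:
    - {"claw":1,"linear":[0,0.03,-0.35],"rotation":[0,0,0]}
    - {"claw":1,"linear":[0,0.02,-0.35],"rotation":[0,0,0]}
    - {"claw":1,"linear":[0,0,-0.3],"rotation":[0,0,0]}

```text
time: 11.2
position: [0.6451, 0.0666, 0.1381]
tool_rot: [-0.971, 1.268, 0.982]
ft_force: [9.5, 11.5, -6.3]
grip_width: 0.199
```

```bash
python3 -c "
from h import *
lev()"
```

```text
r 0.0526 ang -0.017
TCP [0.6451 0.0666 0.1381] t 11.2 w 0.199 F [ 9.5 11.5 -6.3] need(units of 25mm, tool xyz) [-0.89 -0.07 -0.32]
zaxis [0.293 0.954 0.057] xaxis [ 0.049  0.045 -0.998] q7 [-0.38  1.24]
```

Emit:
play_rows:
  targets:
    - {"claw":1,"linear":[0,0,-0.22],"rotation":[0,0,0]}
    - {"claw":1,"linear":[0,-0.05,-0.12],"rotation":[0,0,0]}
    - {"claw":1,"linear":[0,0,0],"rotation":[0,0,0]}

```text
time: 11.45
position: [0.646, 0.0607, 0.138]
tool_rot: [-0.972, 1.26, 0.983]
ft_force: [1.1, -0.7, -1.7]
grip_width: 0.199
```

```bash
python3 -c "
from h import *
lev()"
```

```text
r 0.0519 ang 0.096
TCP [0.646  0.0607 0.138 ] t 11.45 w 0.199 F [ 1.1 -0.7 -1.7] need(units of 25mm, tool xyz) [-0.89  0.04 -0.1 ]
zaxis [0.29  0.955 0.063] xaxis [ 0.055  0.049 -0.997] q7 [-0.37  1.26]
```

Emit:
play_rows:
  targets:
    - {"claw":1,"linear":[0,0,-0.05],"rotation":[0,0,0]}
    - {"claw":1,"linear":[0,0,0],"rotation":[0,0,0]}
    - {"claw":0.5,"linear":[0,0,0],"rotation":[0,0,0]}
    - {"claw":0.5,"linear":[0,0,0],"rotation":[0,0,0]}
    - {"claw":0.5,"linear":[0,0,0],"rotation":[0,0,0]}
    - {"claw":0.5,"linear":[0,0,0],"rotation":[0,0,0]}
    - {"claw":0.5,"linear":[0,0,0],"rotation":[0,0,0]}
    - {"claw":0.5,"linear":[0,0,0],"rotation":[0,0,0]}

```text
time: 12.12
position: [0.6442, 0.0577, 0.1381]
tool_rot: [-0.97, 1.263, 0.982]
ft_force: [-0.3, -0.0, -0.0]
grip_width: 0.485
```

Emit:
play_rows:
  targets:
    - {"claw":0.5,"linear":[-0.8,0,0],"rotation":[0,0,0]}
    - {"claw":0.5,"linear":[-0.8,0,0],"rotation":[0,0,0]}
    - {"claw":0.5,"linear":[-0.8,0,0],"rotation":[0,0,0]}
    - {"claw":0.5,"linear":[-0.8,0,0],"rotation":[0,0,0]}
    - {"claw":0.5,"linear":[0,0,0],"rotation":[0,0,0]}

```text
time: 12.53
position: [0.6376, 0.0526, 0.2187]
tool_rot: [-0.967, 1.27, 0.984]
ft_force: [0.4, -1.1, 0.2]
grip_width: 0.5
```

```bash
python3 - <<'E'
from h import *
st=get_state();go((.534,-.078,.2),st);np.save('st8.npy',np.r_[st['position'],st['tool_rot']])
im=get_image("wrist")
cv2.imwrite("pics/w8.png",cv2.resize(im[20:245,60:360],(800,600),interpolation=cv2.INTER_CUBIC))
E
```

```text
TCP [0.6376 0.0526 0.2187] t 12.53 w 0.5 F [ 0.4 -1.1  0.2] need(units of 25mm, tool xyz) [ 0.31  2.43 -6.25]
zaxis [0.294 0.954 0.058] xaxis [ 0.046  0.047 -0.998] q7 [-0.37  1.25]
```

View pics/w8.png

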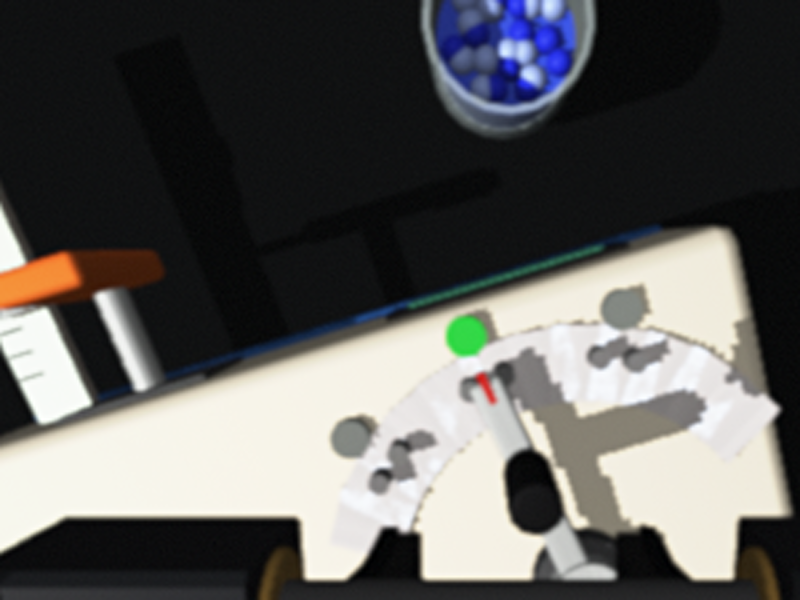

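Emit:
play_rows:
  targets:
    - {"claw":0.5,"linear":[-0.4,0,0],"rotation":[0.079,0,0]}
    - {"claw":0.5,"linear":[-0.4,0,0],"rotation":[0.079,0,0]}
    - {"claw":0.5,"linear":[-0.4,0,0],"rotation":[0.079,0,0]}
    - {"claw":0.5,"linear":[0,0,0],"rotation":[0.079,0,0]}
    - {"claw":0.5,"linear":[0,0,0],"rotation":[0.079,0,0]}
    - {"claw":0.5,"linear":[0,0,0],"rotation":[0.079,0,0]}
    - {"claw":0.5,"linear":[0,0,0],"rotation":[0.079,0,0]}
    - {"claw":0.5,"linear":[0,0,0],"rotation":[0.079,0,0]}
    - {"claw":0.5,"linear":[0,0,0],"rotation":[0,0,0]}

```text
time: 13.33
position: [0.6304, 0.0507, 0.2357]
tool_rot: [-0.174, 1.527, 0.236]
ft_force: [0.3, 0.8, -0.3]
grip_width: 0.5
```

```bash
cat >>h.py <<'E'
RD=np.array([[0,-.013,1],[0,-1,-.013],[-1,0,0]]).astype(float);RD[:,1]=np.cross(RD[:,2],RD[:,0])
def rot():
    st=get_state();Rm=R.from_rotvec(st['tool_rot']).as_matrix()
    print('rot units',(R.from_matrix(Rm.T@RD).as_rotvec()/(np.pi/2)).round(3))
E
python3 - <<'E'
from h import *
d=np.load('st8.npy');C=cam('wrist',dict(position=d[:3],tool_rot=d[3:]))
piv=np.array([.6977,.065]);s=300/800
w=lambda u,v,z:ray(((u+.5)*s-.5+60,(v+.5)*s-.5+20),z,C)
for n,a in dict(red=(486,388,.151),gr=(467,336,.135)).items():
    p=w(*a);q=p[:2]-piv;print(n,p.round(4),np.hypot(*q).round(4),(np.arctan2(-q[1],-q[0])+.013).round(3))
for n,a in dict(plate_nearR_top=(150,252,.146),plate_corner=(72,252,.146),botR=(163,270,.146)).items(): print(n,w(*a).round(4))
go((.534,-.078,.2));rot()
E
```

```text
red [0.6113 0.0529 0.151 ] 0.0873 0.153
gr [0.5942 0.0515 0.135 ] 0.1044 0.142
plate_nearR_top [ 0.5364 -0.0376  0.146 ]
plate_corner [ 0.5291 -0.0611  0.146 ]
botR [ 0.5428 -0.036   0.146 ]
TCP [0.6304 0.0507 0.2357] t 13.33 w 0.5 F [ 0.3  0.8 -0.3] need(units of 25mm, tool xyz) [ 1.09 -4.01 -5.11]
zaxis [0.965 0.259 0.038] xaxis [ 0.028  0.044 -0.999] q7 [-0.46  0.26]
rot units [ 0.175  0.021 -0.025]
```

Emit:
play_rows:
  targets:
    - {"claw":0.5,"linear":[0,-0.5,-0.6],"rotation":[0.06,0.007,-0.01]}
    - {"claw":0.5,"linear":[0,-0.7,-0.7],"rotation":[0.06,0.007,-0.01]}
    - {"claw":0.5,"linear":[0,-0.8,-0.7],"rotation":[0.055,0.007,-0.01]}
    - {"claw":0.5,"linear":[0,-0.8,-0.6],"rotation":[0,0,0]}
    - {"claw":0.5,"linear":[0,-0.8,-0.6],"rotation":[0,0,0]}
    - {"claw":0.5,"linear":[0,-0.7,-0.5],"rotation":[0,0,0]}
    - {"claw":0.5,"linear":[0,-0.3,-0.2],"rotation":[0,0,0]}
    - {"claw":0.5,"linear":[0,0,0],"rotation":[0,0,0]}

```text
time: 14.0
position: [0.5335, -0.0735, 0.2243]
tool_rot: [-0.014, 1.585, -0.004]
ft_force: [-0.3, -0.3, 0.1]
grip_width: 0.5
```

```bash
python3 - <<'E'
from h import *
go((.535,-.078,.2));rot()
E
```

```text
TCP [ 0.5335 -0.0735  0.2243] t 14.0 w 0.5 F [-0.3 -0.3  0.1] need(units of 25mm, tool xyz) [ 0.97 -0.17  0.07]
zaxis [ 1.     0.006 -0.014] xaxis [-0.014 -0.011 -1.   ] q7 [-0.43  0.12]
rot units [ 0.012 -0.009  0.007]
```

```bash
python3 - <<'E'
from h import *
st=get_state();np.save('st9.npy',np.r_[st['position'],st['tool_rot']])
im=get_image("wrist")
cv2.imwrite("pics/w9.png",cv2.resize((255*(im[120:345,120:420]/255.)**.7).astype(np.uint8),(800,600),interpolation=cv2.INTER_CUBIC))
C=cam('wrist',st)
for n,P in dict(plate=(.534,-.078,.146),front_edge=(.5826,-.078,.13),red=(.485,-.125,.083),tip=(.534,-.128,.083)).items(): print(n,((proj(P,C)-[120,120])*8/3).round(0))
E
```

```text
plate [363. 199.]
front_edge [488. 190.]
red [257. 261.]
tip [363. 268.]
```

View pics/w9.png

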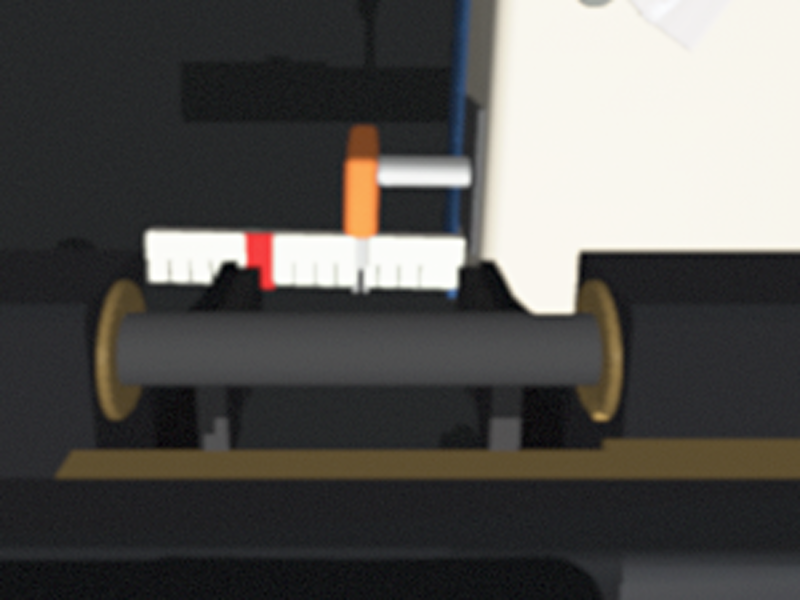

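Emit:
play_rows:
  targets:
    - {"claw":0.5,"linear":[0.4,-0.15,0.05],"rotation":[0.012,-0.009,0.007]}
    - {"claw":0.5,"linear":[0.7,0,0],"rotation":[0,0,0]}
    - {"claw":0.5,"linear":[0.7,0,0],"rotation":[0,0,0]}
    - {"claw":0.5,"linear":[0.7,0,0],"rotation":[0,0,0]}
    - {"claw":0.5,"linear":[0.3,0,0],"rotation":[0,0,0]}
    - {"claw":0.5,"linear":[0,0,0],"rotation":[0,0,0]}

```text
time: 14.55
position: [0.5412, -0.0672, 0.1512]
tool_rot: [-0.001, 1.566, 0.006]
ft_force: [-0.2, -0.2, -0.3]
grip_width: 0.501
```

```bash
python3 - <<'E'
from h import *
go((.534,-.078,.085));rot()
E
```

```text
TCP [ 0.5412 -0.0672  0.1512] t 14.55 w 0.501 F [-0.2 -0.2 -0.3] need(units of 25mm, tool xyz) [ 2.65 -0.44 -0.3 ]
zaxis [1.    0.004 0.005] xaxis [ 0.005  0.003 -1.   ] q7 [-0.42  0.14]
rot units [ 0.011  0.003 -0.002]
```

Emit:
play_rows:
  targets:
    - {"claw":0.5,"linear":[0,-0.25,-0.2],"rotation":[0.01,0,0]}
    - {"claw":0.5,"linear":[0,-0.18,-0.1],"rotation":[0,0,0]}
    - {"claw":0.5,"linear":[0,0,0],"rotation":[0,0,0]}
    - {"claw":0.5,"linear":[0,0,0],"rotation":[0,0,0]}

```text
time: 14.88
position: [0.535, -0.077, 0.1527]
tool_rot: [0.009, 1.564, -0.005]
ft_force: [0.2, 0.4, 0.3]
grip_width: 0.5
```

```bash
python3 - <<'E'
from h import *
go((.534,-.078,.087));rot()
E
```

```text
TCP [ 0.535  -0.077   0.1527] t 14.88 w 0.5 F [0.2 0.4 0.3] need(units of 25mm, tool xyz) [ 2.63 -0.05 -0.06]
zaxis [ 1.    -0.009  0.007] xaxis [ 0.007  0.003 -1.   ] q7 [-0.41  0.14]
rot units [ 0.003  0.004 -0.002]
```

Emit:
play_rows:
  targets:
    - {"claw":0.5,"linear":[0.4,-0.04,-0.05],"rotation":[0,0,0]}
    - {"claw":0.5,"linear":[0.5,0,0],"rotation":[0,0,0]}
    - {"claw":0.5,"linear":[0.5,0,0],"rotation":[0,0,0]}
    - {"claw":0.5,"linear":[0.4,0,0],"rotation":[0,0,0]}
    - {"claw":0.5,"linear":[0.3,0,0],"rotation":[0,0,0]}
    - {"claw":0.5,"linear":[0,0,0],"rotation":[0,0,0]}
    - {"claw":0.5,"linear":[0,0,0],"rotation":[0,0,0]}

```text
time: 15.47
position: [0.5363, -0.0787, 0.0992]
tool_rot: [0.01, 1.557, -0.004]
ft_force: [0.0, -0.5, 0.8]
grip_width: 0.499
```

```bash
python3 - <<'E'
from h import *
go((.534,-.078,.087));rot()
E
```

```text
TCP [ 0.5363 -0.0787  0.0992] t 15.47 w 0.499 F [ 0.  -0.5  0.8] need(units of 25mm, tool xyz) [ 0.49  0.03 -0.1 ]
zaxis [ 1.    -0.01   0.014] xaxis [ 0.014  0.004 -1.   ] q7 [-0.4   0.17]
rot units [ 0.002  0.009 -0.002]
```

Emit:
play_rows:
  targets:
    - {"claw":0.5,"linear":[0.2,0,-0.08],"rotation":[0,0.009,0]}
    - {"claw":0.5,"linear":[0.2,0,0],"rotation":[0,0,0]}
    - {"claw":1,"linear":[0,0,0],"rotation":[0,0,0]}
    - {"claw":1,"linear":[0,0,0],"rotation":[0,0,0]}
    - {"claw":1,"linear":[0,0,0],"rotation":[0,0,0]}
    - {"claw":1,"linear":[0,0,0],"rotation":[0,0,0]}
    - {"claw":1,"linear":[0,0,0],"rotation":[0,0,0]}
    - {"claw":1,"linear":[0,0,0],"rotation":[0,0,0]}
    - {"claw":1,"linear":[0,0,0],"rotation":[0,0,0]}
    - {"claw":1,"linear":[0,0,0],"rotation":[0,0,0]}
  newtons: 30

```text
time: 16.3
position: [0.5332, -0.0786, 0.0897]
tool_rot: [0.012, 1.575, -0.004]
ft_force: [0.4, 1.2, -2.4]
grip_width: 0.136
```

Emit:
play_rows:
  targets:
    - {"claw":1,"linear":[0,0,0],"rotation":[0,0,0]}
    - {"claw":1,"linear":[0,0,0],"rotation":[0,0,0]}

```text
time: 16.47
position: [0.5332, -0.0786, 0.0897]
tool_rot: [0.012, 1.575, -0.004]
ft_force: [-0.8, 0.4, -0.7]
grip_width: 0.136
```

```bash
python3 - <<'E'
from h import *
go((.534,-.078,.087));rot()
E
```

```text
TCP [ 0.5332 -0.0786  0.0897] t 16.47 w 0.136 F [-0.8  0.4 -0.7] need(units of 25mm, tool xyz) [0.11 0.02 0.03]
zaxis [ 1.    -0.01  -0.004] xaxis [-0.004  0.005 -1.   ] q7 [-0.4   0.18]
rot units [ 0.002 -0.002 -0.003]
```

Emit:
play_rows:
  targets:
    - {"claw":1,"linear":[0,0,-0.25],"rotation":[0,0,0]}
    - {"claw":1,"linear":[0,0,-0.25],"rotation":[0,0,0]}
    - {"claw":1,"linear":[0,0,-0.25],"rotation":[0,0,0]}
    - {"claw":1,"linear":[0,0,-0.25],"rotation":[0,0,0]}
    - {"claw":1,"linear":[0,0,-0.25],"rotation":[0,0,0]}
    - {"claw":1,"linear":[0,0,-0.25],"rotation":[0,0,0]}
  newtons: 40

```text
time: 16.97
position: [0.5, -0.0783, 0.0897]
tool_rot: [0.009, 1.56, -0.006]
ft_force: [6.5, -0.2, -4.9]
grip_width: 0.132
```

```bash
python3 - <<'E'
from h import *
go((.4855,-.078,.0897));rot()
E
```

```text
TCP [ 0.5    -0.0783  0.0897] t 16.97 w 0.132 F [ 6.5 -0.2 -4.9] need(units of 25mm, tool xyz) [-0.    0.01 -0.58]
zaxis [ 1.    -0.009  0.011] xaxis [ 0.011  0.002 -1.   ] q7 [-0.41  0.14]
rot units [ 0.002  0.007 -0.001]
```

Emit:
play_rows:
  targets:
    - {"claw":1,"linear":[0,0,-0.25],"rotation":[0,0,0]}
    - {"claw":1,"linear":[0,0,-0.2],"rotation":[0,0,0]}
    - {"claw":1,"linear":[0,0,-0.12],"rotation":[0,0,0]}
    - {"claw":1,"linear":[0,0,0],"rotation":[0,0,0]}
    - {"claw":1,"linear":[0,0,0],"rotation":[0,0,0]}
    - {"claw":1,"linear":[0,0,0],"rotation":[0,0,0]}

```text
time: 17.47
position: [0.4864, -0.0781, 0.0898]
tool_rot: [0.008, 1.548, -0.005]
ft_force: [7.1, -0.3, -5.2]
grip_width: 0.139
```

```bash
python3 - <<'E'
from h import *
st=get_state();go((.4855,-.078,.0897),st);rot()
t=get_image("top");w=get_image("wrist")
A=np.zeros((600,800,3),np.uint8)
A[:,:400]=cv2.resize(t[170:260,270:330],(400,600),interpolation=cv2.INTER_CUBIC)
A[:300,400:]=cv2.resize((255*(w[130:280,150:350]/255.)**.6).astype(np.uint8),(400,300),interpolation=cv2.INTER_CUBIC)
A[300:,400:]=cv2.resize(t[125:200,195:295],(400,300),interpolation=cv2.INTER_CUBIC)
cv2.imwrite("pics/f1.png",A);np.save('ft.npy',t);np.save('fw.npy',w)
C=cam('wrist',st)
print(st['qd'].round(3))
for n,P in dict(red=(.485,-.125,.083),red0=(.484,-.1273,.083)).items(): print(n,((proj(P,C)-[150,130])*2).round(0)+[400,0])
E
```

```text
TCP [ 0.4864 -0.0781  0.0898] t 17.47 w 0.139 F [ 7.1 -0.3 -5.2] need(units of 25mm, tool xyz) [ 0.    0.01 -0.04]
zaxis [ 1.    -0.009  0.023] xaxis [ 0.023  0.002 -1.   ] q7 [-0.42  0.13]
rot units [ 0.003  0.014 -0.001]
[-0.001 -0.016 -0.002  0.014  0.007 -0.019 -0.006]
red [606. 283.]
red0 [603. 289.]
```

View pics/f1.png

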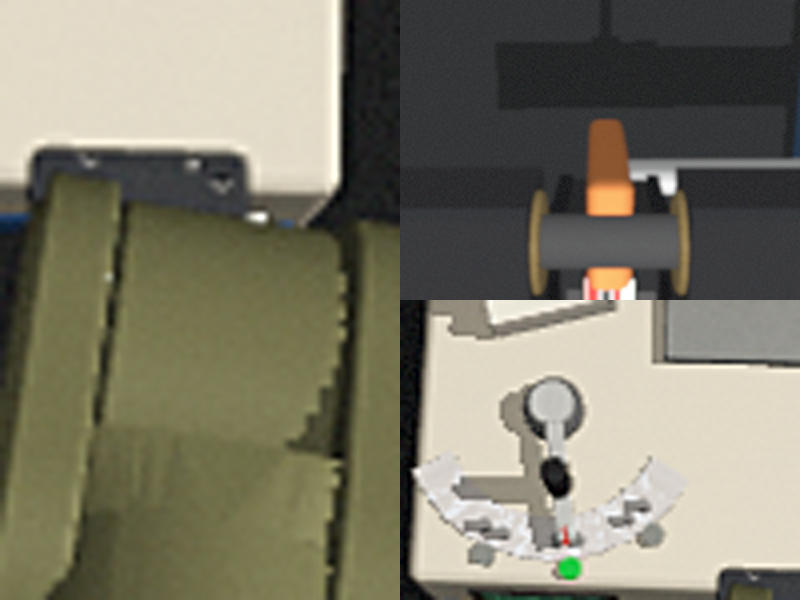

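```bash
python3 - <<'E'
from h import *
w=np.load('fw.npy').astype(int)
for r in range(268,296,2): print(r,' '.join('%d/%d/%d'%tuple(w[r,c][::-1]) for c in range(238,268)))
C=cam('wrist',get_state())
for x in(.478,.4835,.4865,.492):
  for y in (-.112,-.125,-.138):print(x,y,proj((x,y,.083),C).round(1))
E
```

```text
268 20/20/21 19/21/21 17/17/18 33/23/24 86/49/46 143/67/57 187/75/43 227/101/39 243/125/48 249/144/58 251/155/63 251/166/68 251/168/69 251/168/69 251/166/68 251/165/67 251/164/67 251/162/65 251/160/64 251/159/64 251/157/64 251/156/61 251/154/62 250/147/58 249/136/52 244/122/44 226/102/38 164/75/40 83/50/39 28/25/24
270 21/22/23 15/17/18 23/22/21 88/68/64 188/140/133 238/164/156 233/121/103 231/100/47 242/123/46 249/143/57 251/156/63 251/166/68 251/168/69 251/167/68 251/167/69 251/164/66 251/162/65 251/160/64 251/160/64 251/160/64 251/157/63 251/157/62 251/153/60 250/146/56 248/135/51 243/130/61 237/161/120 234/210/188 213/214/199 126/132/123
272 20/21/22 15/18/18 24/23/22 97/74/69 209/152/144 252/178/170 248/122/112 242/87/49 246/119/48 249/144/56 251/157/62 251/165/66 251/167/66 251/167/67 251/166/66 251/165/66 251/162/63 251/163/64 251/161/63 251/159/62 251/160/62 251/155/58 251/153/56 251/147/56 249/148/72 248/183/134 250/239/219 254/255/252 247/252/245 150/158/146
274 31/30/31 27/28/29 29/28/28 96/74/69 210/153/144 254/179/170 252/119/114 250/62/54 250/74/46 250/103/54 250/136/73
[... 2887 characters left out ...]
/50/25 66/51/26 66/51/26 66/51/25 65/50/25 66/51/25 66/51/26 65/50/24 67/52/26 65/51/25 65/50/25
294 66/51/25 66/52/25 67/52/27 65/49/25 67/51/27 67/52/26 65/50/25 66/51/26 68/53/27 67/52/27 66/51/26 65/50/24 66/51/26 66/51/26 65/50/24 67/53/27 65/50/24 65/51/25 65/50/25 66/51/26 67/52/26 66/51/26 67/53/27 66/51/25 66/52/26 65/50/23 66/50/24 66/51/27 65/51/24 66/51/25
0.478 -0.112 [243.5 256.4]
0.478 -0.125 [243.8 271.8]
0.478 -0.138 [244.1 286.8]
0.4835 -0.112 [250.7 256.2]
0.4835 -0.125 [250.9 271.7]
0.4835 -0.138 [251.1 286.6]
0.4865 -0.112 [254.7 256.2]
0.4865 -0.125 [254.8 271.6]
0.4865 -0.138 [255.  286.6]
0.492 -0.112 [261.9 256. ]
0.492 -0.125 [261.9 271.4]
0.492 -0.138 [262.  286.4]
```

Emit:
play_rows:
  targets:
    - {"claw":1,"linear":[0,0,-0.03],"rotation":[0,0,0]}
    - {"claw":1,"linear":[0,0,0],"rotation":[0,0,0]}
    - {"claw":1,"linear":[0,0,0],"rotation":[0,0,0]}
    - {"claw":1,"linear":[0,0,0],"rotation":[0,0,0]}
    - {"claw":1,"linear":[0,0,0],"rotation":[0,0,0]}
    - {"claw":1,"linear":[0,0,0],"rotation":[0,0,0]}
    - {"claw":1,"linear":[0,0,0],"rotation":[0,0,0]}
    - {"claw":1,"linear":[0,0,0],"rotation":[0,0,0]}

```text
time: 18.23
position: [0.487, -0.0782, 0.0898]
tool_rot: [0.007, 1.537, -0.006]
ft_force: [5.9, 0.6, -4.0]
grip_width: 0.138
```

```bash
python3 - <<'E'
from h import *
st=get_state();go((.4855,-.078,.0897),st)
w=get_image("wrist").astype(int)
for r in (280,282,284): print(r,' '.join('%d/%d'%(w[r,c][2],w[r,c][1]) for c in range(238,268)))
print(get_state()['position'])
E
```

```text
TCP [ 0.487  -0.0782  0.0898] t 18.23 w 0.138 F [ 5.9  0.6 -4. ] need(units of 25mm, tool xyz) [ 0.    0.01 -0.06]
zaxis [ 0.999 -0.008  0.033] xaxis [ 0.033  0.001 -0.999] q7 [-0.42  0.12]
280 57/56 51/53 45/45 97/32 207/34 253/48 253/51 251/51 251/55 250/105 248/183 238/220 183/185 92/94 39/41 93/94 187/175 243/205 250/158 251/80 251/80 251/168 252/246 254/255 255/255 255/255 255/255 255/255 232/241 132/139
282 55/54 52/54 45/45 99/34 208/35 255/49 255/52 254/51 253/57 252/106 249/183 239/221 185/186 93/95 39/41 94/95 190/177 244/206 252/161 254/83 255/45 243/46 159/53 73/60 56/63 56/61 59/63 57/60 46/48 29/30
284 55/54 53/53 45/47 63/30 134/28 189/32 201/35 191/30 187/41 196/98 218/181 226/221 183/185 95/96 40/42 94/96 180/177 224/205 216/157 194/73 179/32 150/27 82/20 26/17 14/18 14/15 15/17 16/17 14/14 24/26
[ 0.48698119 -0.0781993   0.08980362]
```

```bash
python3 -c "
from bench import *
print(close_job())"
```

```text
the job is handed in; nothing more can be done
None
```

I set the lever into the notch beside the green disc with the shutter closed. I then pulled the slide about 48 mm to the red mark and handed the job in at about 18.3 s, still gripping it at 40 N. No verdict was reported.

**Last checks:**
- **Lever:** after release I measured 0.153 rad, and the notch is at 0.15. The last top view, taken with the slide pulled, still showed it aimed at the green disc.
- **Pointer:** it stands within about 1 mm of the red mark's middle in the wrist image. The pull had been measured beforehand as 47 and 49.6 mm from two cameras, so I went to 48 and confirmed by image.
- **Hold:** the grip opening matches the 12 mm plate, and the wrist force along the pull is about 6–7 N. The arm was nearly still: the TCP moved 0.6 mm over the last 0.75 s of rows.
- **Bystanders:** nothing I did came near them, and I saw no unexpected forces. I did not measure their positions again at the end.

**What disagreed:**
- **Finger length:** the real fingertips end about 28–30 mm behind the reported TCP, not at it. Because of this my first two grasps of the knob failed: the first only nudged the lever by about 0.1 rad, and the second closed above it without moving it. Allowing for the offset, the grasps on the knob and the slide held.
- **Tool tilt:** the tool was tilted by about 2° while holding the slide.

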